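# Tap a levelling wedge tight under a bench rack's foot

## Robot

A 6-joint arm with a two-finger parallel gripper is mounted at the origin on the work surface. World frame = base frame: x ahead of the robot, y to its left, z up, the work surface at z = 0. Lengths are in m, angles in degrees, forces in N, time in s.
With the tool pointing down it reaches from about 0.4 to 0.825 m from the base axis. Payload 7 kg.
Tool frame: the origin (TCP) lies at the very end of the fingers, on their centre line; the grasp point (between the pads) lies behind it (r.grasp_offset is the z of the grasp point in the tool frame, in m); z points along the fingers, y is the direction in which the jaws open and shut (so a half turn about z gives the same grasp; the last joint's range is limited). The gripper opens to 88 mm and grips with 3 to 60 N. Pads are 19 mm wide; open, the fingers measure 130 mm over their backs; the gripper's body (78 mm by 193 mm) begins 47 mm behind the grasp point.
Start: joints at [-57.29, 20.546, 0.682, 0, -70.136, -16.507], TCP at [0.188, -0.648, 0.227] pointing down, gripper open.
Joint ranges: [-176.03, 176.03], [-82.01, 121.73], [-58.28, 71.71], [-173.87, 95.51], [-174.79, -0.11], [-173.66, 173.66]. Speed limits (degrees/s): [136.94, 136.94, 172.46, 180, 180, 180].

## Interface

Orientations are given as [roll, pitch, yaw] about the fixed x, y, z axes, in that order (R = Rz(yaw) Ry(pitch) Rx(roll)).
In Python, from plant import r gives the robot as it stands. The module is installed in compiled form; this text tells all that it offers.
- The arm moves only by the tool servo_tool, never from a script. Its argument "targets" is a list of rows, each an object of numbers: "dx", "dy", "dz": the shift along the world's x, y, z in cm; "spin": the turn about the world's z in rad; "grip": the opening in per cent of the stroke, from 0 (shut) to 100 (fully open). A call has exactly 10 rows; each row is the pose to reach, as a shift and turn from the pose commanded when the call began; what a row does not reach only later rows make up. A row lasts 1/12 s, in which the tool goes at most 41.7 mm and 7.16 degrees, less where a joint would pass 70% of its speed; a pose out of reach is approached as far as the arm can. A call with a gripper value outside its range is refused whole. The fingers move at their own pace and stop on an object; "squeeze" is the grip in N (left out, the last holds). Time passes only in rows, so rows that repeat a pose let the fingers close, or fill a call up. It gives the time, the measured TCP pose, the force and the opening at its end, in the units of the state.
- r.get_state(): the state, without advancing time (a new reading comes with each control period).
- r.capture(name): name is "side" or "top"; returns the picture (400x640x3 uint8, blue, green, red); there is no depth.
- r.get_calibration(name): a dict with "K" (3x3 intrinsics, pixels), "k1" (the pictures are not rectified: a ray, as slopes to the right and down, at radius r is drawn at 1 + k1 r^2 times it, then the intrinsics apply), "extrinsics" (4x4, takes a point from camera to world coordinates). Camera axes: x right, y down, z forward; pixel columns grow to the right and rows downward; lengths in m; the calibration is good to about 2 mm. A picture is of the moment at which its call begins. get_calibration takes no time and is no camera call.
- r.close_job(): hands the job in, once; it reports no verdict.
Trained networks look in the newest picture that a camera, given by its name, has taken for a name from the list of things; names that differ only in an ending like _2 or _b are one class to them, and where a whole thing is asked for, a point or a joint stands for the part that bears it (a point fixed in the world has none). Each returns a list of dicts, best first, with "p" (0 to 1); they miss things now and then, are a little off and sometimes report something else, mostly with a low value. They report only what shows in the picture. A call takes as long as a camera call. They do not tell look-alikes from the thing itself.
- r.cut_out(name, camera): "mask" (400x640 bool, what is visible of it) and "extent" ([left, top, right, bottom] in pixels, round what is visible of it).
The state is a dict: "time_s": time; "joints": joint angles; "qd": joint speeds; "joint_torque": joint torques, N m; "tcp_pos": TCP position; "eef_rot": TCP orientation; "contact_force": force on the tool from outside, world axes, zero at the start; "moment": the same for the moment, N m; "gripper_width": finger opening in m.
Only numpy, scipy, OpenCV 4.12 (cv2) and the standard library are available. Lean on these libraries where they do the work, as an engineer would, in place of code of your own. Each camera call takes 0.05 s, during which the arm holds its last target. There are 200 camera calls.

## Task

One foot of the small steel rack hangs clear of the bench. Pick up the yellow-faced mallet and, with several separate light taps, drawing the mallet back off the wedge in between, drive the orange wedge straight in under that foot until it stops advancing and sits tight, but without forcing it further and jacking the rack up; do not touch the wedge with your fingers. Then stand the mallet back upright on its black mat, let go, and leave everything else as it was.

Things in the scene. Friction and masses are not known exactly. Their poses are not given: they have to be found in the camera images.
- rack: Low two-tier bench rack of dark slotted steel, 185 mm tall, fixed and heavy. Origin on the bench under the middle of the near edge of its raised foot; the wedge enters there along the rack's own +y. In this frame the rack covers x -16..216 and y 15..325 mm; the post over the foot starts 45 mm up. Low aluminium guide strips (10 mm high, 45 mm apart) flank the wedge from y -40 to 55 mm.
- rack_foot (a point): Point on the bench under the middle of the raised foot: a black pad, 40 mm wide, 50 mm long along the rack's y, its underside sloping 1:8 down towards +y, parallel to the wedge's top. Its near lower edge is 8 to 15 mm over the bench, different each time and not measured: feel where the wedge meets it. It is sprung: it presses about 2 N at first touch, then about 2 N more per mm of driving.
- wedge: Orange plastic wedge, 160 mm long along its y, 40 mm wide, 4 mm thick at the toe (+y end), 24 mm at the butt (-y end), 0.08 kg; origin in the middle of its underside. Flat on the bench, toe loose 5 to 25 mm past the foot's near edge. It holds by friction. Tight means pressing on the foot with 5 N or more, best about 8 N; above 16 N it jacks the rack up.
- wedge_butt (a point): Centre of the wedge's flat butt face (40 x 24 mm), the face to tap, 12 mm over the bench. Sliding loose takes about 0.4 to 0.6 N; once it meets the foot, driving takes 1.1 to 1.6 N (by friction) per newton on the foot. So it is right when a tap of 9 to 12 N moves it no further; from about 17 N it may be over-driven.
- mallet: Stubby 0.35 kg mallet standing upright on its head. Origin in the middle of the head's underside. Head: black block 46 mm wide (y) and 44 mm high with yellow faces at x = +45 and -45 mm (40 mm wide, 3 to 41 mm above the origin); strike with either. Handle: square wooden bar 26 x 26 mm, sides along x and y, from 44 to 118 mm above the origin.
- mallet_handle (a point): Point on the mallet's handle axis 70 mm above its underside, 26 mm above the top of the head: where to grip it. Gripped across its head's x axis with 40 N or more it carries the tapping force.
- mat: Fixed black rubber mat, 160 (x) x 140 (y) x 3 mm; origin in the middle of its underside. The mallet stands on it at the start and the end.
- spare_wedge: Small grey wedge 90 x 35 x 14 mm lying on the bench; leave alone.
- screwdriver: Red-handled screwdriver, 200 mm, lying; leave alone.
- wrench: Steel wrench, 180 mm, lying; leave alone.
- tape_roll: Clear tape roll, 90 mm across, 40 mm high; leave alone.
- carton: Small carton 100 x 70 x 60 mm; leave alone.
- bottle_pink: Pink bottle, 34 mm across, 75 mm tall; leave alone.
- bottle_purple: Purple bottle, 34 mm across, 75 mm tall; leave alone.
There are look-alikes about, which are no part of the job. There is more than one size of the mat; the one meant has the size given above.

How it is judged:
By the outcome, as a careful person would: the job done as asked, in the order asked, and still so for the second after the job is handed in, with the robot touching nothing.
It also fails if it takes over 61 s, if anything falls off the work surface, if the arm or the gripper's body presses on something with over 40 N, if the wrist force passes 120 N, or if a joint passes its speed limit or range.

## Working session

There is one attempt and no reset: what is moved stays moved. The work goes in short steps, Python scripts to look and compute and a tool call to move; the robot and the scene stay as the last step left them, time stands still between calls to the robot, and variables do not carry over. Pictures are saved under pics/ and viewed, about 8 in all and at most 12, crops included, and the job is handed in when it is done.

Besides the shell and the picture viewer there is one more tool, called after "Request:" by a JSON object that holds its "op" and its "data". servo_tool: Moves the arm, as the interface text tells. Its arguments: {"type":"object","properties":{"targets":{"type":"array"},"squeeze":{"type":"number"}},"required":["targets"]}

```bash
mkdir -p pics; cat > h.py <<'E'
import numpy as np, cv2
from plant import r
def ray(cam,u,v):
    c=r.get_calibration(cam);K=np.array(c["K"]);E=np.array(c["extrinsics"])
    d=np.array([(u-K[0,2])/K[0,0],(v-K[1,2])/K[1,1]])
    s=d.copy()
    for _ in range(20): s=d/(1+c["k1"]*(s@s))
    return E[:3,3],E[:3,:3]@np.array([s[0],s[1],1])
def at(cam,u,v,z=0.):
    o,d=ray(cam,u,v);return o+d*(z-o[2])/d[2]
def proj(cam,P):
    c=r.get_calibration(cam);K=np.array(c["K"]);E=np.array(c["extrinsics"])
    p=E[:3,:3].T@(np.array(P)-E[:3,3]);s=p[:2]/p[2];s=s*(1+c["k1"]*(s@s))
    return K[0,0]*s[0]+K[0,2],K[1,1]*s[1]+K[1,2]
E
python3 - <<'E'
from h import *
for c in("top","side"):
    im=r.capture(c);cv2.imwrite(f"pics/{c}0.png",im)
    print(c,np.round(r.get_calibration(c)["extrinsics"],3).tolist())
    for n in("mallet","wedge","mat","rack","rack_foot","mallet_handle"):
        for d in r.cut_out(n,c)[:3]:
            m=d["mask"].astype(np.uint8);
            print(n,round(d["p"],2),[round(float(x)) for x in d["extent"]],[ (round(a[0]),round(a[1])) for a in cv2.boxPoints(cv2.minAreaRect(cv2.findNonZero(m)))] if m.any() else '')
s=r.get_state();print(s["time_s"],s["tcp_pos"],s["eef_rot"],r.grasp_offset)
E
```

```text
top [[0.01, -0.994, 0.108, 0.406], [-1.0, -0.011, -0.002, -0.062], [0.003, -0.107, -0.994, 1.21], [0.0, 0.0, 0.0, 1.0]]
mallet 0.9 [406, 210, 449, 242] [(404, 230), (412, 209), (451, 224), (443, 245)]
wedge 0.57 [232, 157, 298, 177] [(233, 174), (233, 156), (294, 158), (294, 176)]
mat 0.95 [389, 202, 455, 270] [(391, 200), (452, 200), (452, 268), (391, 268)]
mat 0.64 [407, 296, 462, 352] [(408, 300), (454, 292), (462, 346), (417, 353)]
rack 0.68 [62, 43, 238, 177] [(60, 168), (65, 43), (238, 50), (234, 174)]
rack_foot 0.9 [58, 46, 237, 174] [(61, 168), (64, 45), (236, 50), (233, 173)]
mallet_handle 0.92 [407, 215, 453, 243] [(403, 229), (411, 209), (451, 225), (443, 245)]
side [[-0.954, -0.168, 0.248, 0.182], [-0.299, 0.49, -0.819, 1.009], [0.016, -0.855, -0.518, 0.772], [0.0, 0.0, 0.0, 1.0]]
mallet 0.86 [347, 161, 372, 198] [(342, 192), (357, 157), (378, 166), (364, 201)]
wedge 0.78 [265, 227, 295, 265] [(261, 255), (282, 223), (295, 232), (274, 263)]
wedge 0.42 [97, 192, 272, 350] [(85, 324), (113, 178), (281, 210), (253, 356)]
wedge 0.22 [343, 158, 372, 198] [(341, 192), (357, 157), (379, 167), (362, 202)]
mat 0.93 [408, 189, 438, 206] [(406, 206), (407, 190), (438, 192), (437, 209)]
mat 0.74 [336, 183, 388, 211] [(334, 201), (337, 179), (388, 187), (385, 209)]
rack 0.73 [97, 193, 269, 349] [(85, 325), (113, 178), (281, 210), (253, 357)]
rack_foot 0.9 [97, 192, 271, 347] [(85, 325), (114, 178), (281, 210), (253, 357)]
0.7 [ 0.18832601 -0.6481879   0.22660277] [-1.79996178e+02  2.05052007e-04 -1.63796342e+02] -0.0188
```

View pics/top0.png

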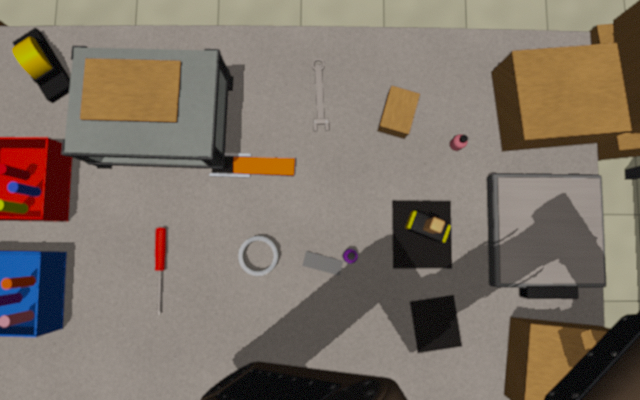

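View pics/side0.png

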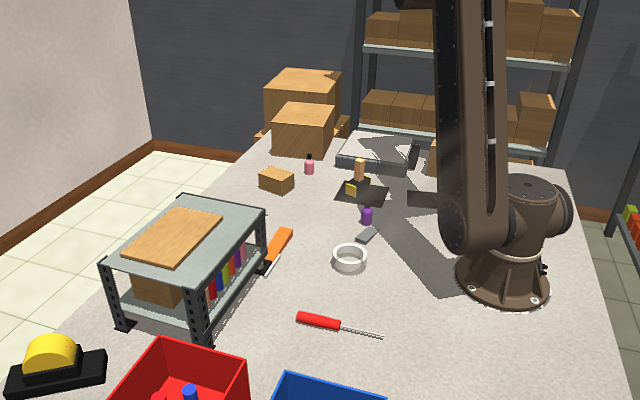

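The top view shows the yellow-faced mallet at (428,227), on the larger black mat (421,235). A smaller look-alike mat is at (435,323). The orange wedge spans (235–295,167), with its butt at the right and its toe at the rack foot near (225,163). Other possible mix-ups are the grey spare wedge (322,262), and the yellow-and-black object at (40,65) with its side view at (55,365). I'll check the choice in a close crop.

```bash
python3 - <<'E'
from h import *
im=cv2.imread("pics/top0.png")
a=cv2.resize(im[190:280,380:470],None,fx=4.4,fy=4.4,interpolation=cv2.INTER_CUBIC)
b=cv2.resize(im[130:190,205:305],(396*100//99,240),interpolation=cv2.INTER_CUBIC)
out=np.zeros((396,800,3),np.uint8);out[:,:396]=a;out[:240,400:800]=b[:, :400]
cv2.imwrite("pics/crop0.png",out)
for nm,b in(("mat1",[(391,200),(452,200),(452,268),(391,268)]),("mat2",[(408,300),(454,292),(462,346),(417,353)])):
    p=[at("top",*q,.003)[:2] for q in b];print(nm,[np.round(x*1000) for x in p],[round(np.linalg.norm(p[i]-p[(i+1)%4])*1000) for i in range(4)])
hsv=cv2.cvtColor(im,cv2.COLOR_BGR2HSV)
def comp(name,lo,hi,x0,y0,x1,y1,z):
    m=cv2.inRange(hsv,lo,hi);k=np.zeros_like(m);k[y0:y1,x0:x1]=255;m&=k
    n,l,s,c=cv2.connectedComponentsWithStats(m)
    for i in range(1,n):
        if s[i,4]>15: 
            bx=cv2.boxPoints(cv2.minAreaRect(cv2.findNonZero((l==i).astype(np.uint8))))
            print(name,s[i],np.round(c[i],1),"w",np.round(at("top",*c[i],z)*1000),[np.round(at("top",*q,z)[:2]*1000).tolist() for q in bx])
comp("yel",(22,120,60),(38,255,255),395,205,460,250,.047)
comp("hand",(5,40,120),(22,170,255),395,205,460,250,.121)
comp("wedge",(8,170,100),(20,255,255),215,140,310,190,.015)
E
```

```text
mat1 [array([ 520., -246.]), array([ 521., -390.]), array([ 362., -388.]), array([ 361., -245.])] [145, 159, 143, 159]
mat2 [array([ 288., -284.]), array([ 307., -392.]), array([ 183., -409.]), array([ 167., -304.])] [109, 125, 106, 122]
yel [405 210  13  19 123] [411.  219.3] w [ 472. -284.   47.] [[454.0, -269.0], [496.0, -286.0], [491.0, -299.0], [449.0, -283.0]]
yel [442 224   9  19  94] [446.1 233.4] w [ 441. -364.   47.] [[423.0, -351.0], [464.0, -366.0], [460.0, -377.0], [419.0, -362.0]]
hand [430 218  15  15 159] [436.9 224.8] w [ 457. -325.  121.] [[449.0, -307.0], [475.0, -317.0], [465.0, -343.0], [439.0, -332.0]]
wedge [233 157  62  18 985] [263.5 165.6] w [597.  55.  15.] [[578.0, 127.0], [617.0, 127.0], [615.0, -16.0], [576.0, -16.0]]
```

View pics/crop0.png

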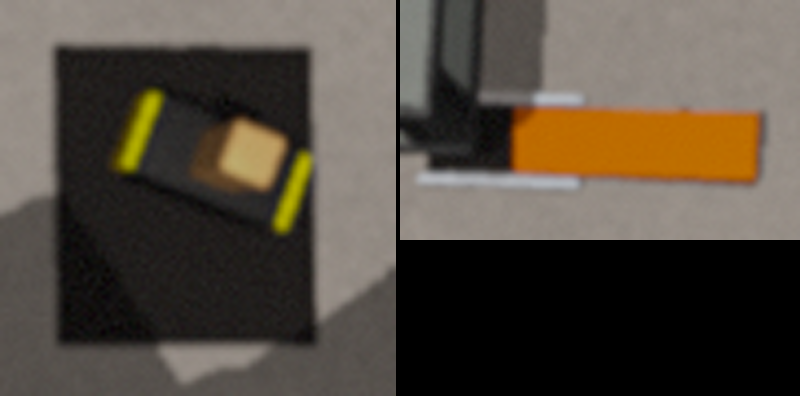

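The crop confirms the choice. The yellow-faced mallet's head axis runs at about 68.5°. It stands on the mat that measures 160 x 140 mm; the other mat is 125 x 107 mm. The wedge butt is at about (595,-16) mm and its axis is at about 89°. I'll move over the handle with the jaws across the head's x axis, which needs a spin of +52.3°.

Request:
{"op": "servo_tool", "data": {"targets": [{"dx":2.7,"dy":3.2,"dz":-0.3,"spin":0.1,"grip":100},{"dx":5.4,"dy":6.5,"dz":-0.5,"spin":0.2,"grip":100},{"dx":8.1,"dy":9.7,"dz":-0.8,"spin":0.3,"grip":100},{"dx":10.8,"dy":12.9,"dz":-1.0,"spin":0.4,"grip":100},{"dx":13.5,"dy":16.2,"dz":-1.3,"spin":0.5,"grip":100},{"dx":16.1,"dy":19.4,"dz":-1.6,"spin":0.6,"grip":100},{"dx":18.8,"dy":22.6,"dz":-2,"spin":0.7,"grip":100},{"dx":21.5,"dy":25.8,"dz":-2.3,"spin":0.8,"grip":100},{"dx":24.2,"dy":29.1,"dz":-2.6,"spin":0.88,"grip":100},{"dx":26.9,"dy":32.3,"dz":-2.7,"spin":0.913,"grip":100}], "squeeze": 60}}

```text
time_s: 1.53
tcp_pos: [0.4552, -0.3268, 0.1997]
eef_rot: [-180.0, 0.0, -111.2]
contact_force: [-0.3, -0.8, 0.2]
gripper_width: 0.0875
```

Request:
{"op": "servo_tool", "data": {"targets": [{"dz":-1},{"dz":-3},{"dz":-5.5},{"dz":-8},{"dz":-10.5},{"dz":-12.5},{"dz":-13.8},{"dz":-14.5},{"dz":-14.6},{"dz":-14.6}]}}

```text
validation failed for argument at $.ta...
```

```bash
python3 - <<'E'
from h import *
s=r.get_state();print(s["tcp_pos"],s["eef_rot"],s["contact_force"])
t=r.capture("top");d=r.capture("side")
out=np.zeros((400,800,3),np.uint8);out[:,:400]=cv2.resize(t[185:285,375:475],(400,400),interpolation=3);out[:,400:]=cv2.resize(d[110:230,310:430],(400,400),interpolation=3)
cv2.imwrite("pics/g1.png",out)
E
```

```text
[ 0.45519032 -0.32679792  0.19970618] [-1.79982317e+02  7.93799941e-03 -1.11216641e+02] [-0.31677499 -0.82724297  0.18282235]
```

View pics/g1.png

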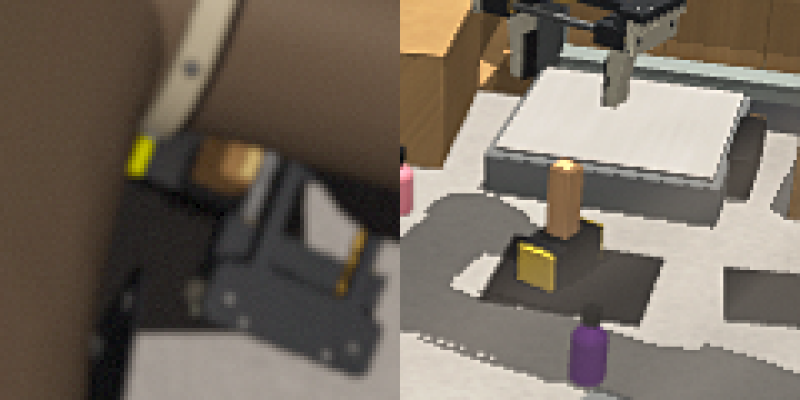

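The move was refused because every row needs all the fields. The picture shows the open fingers straddling the handle from above: the side panel has the handle at (565,200) with a finger on each side. The descent is clear, so I'll resend it with full rows.

Request:
{"op": "servo_tool", "data": {"targets": [{"dx":0,"dy":0,"dz":-1,"spin":0,"grip":100},{"dx":0,"dy":0,"dz":-3,"spin":0,"grip":100},{"dx":0,"dy":0,"dz":-5.5,"spin":0,"grip":100},{"dx":0,"dy":0,"dz":-8,"spin":0,"grip":100},{"dx":0,"dy":0,"dz":-10.5,"spin":0,"grip":100},{"dx":0,"dy":0,"dz":-12.5,"spin":0,"grip":100},{"dx":0,"dy":0,"dz":-13.8,"spin":0,"grip":100},{"dx":0,"dy":0,"dz":-14.5,"spin":0,"grip":100},{"dx":0,"dy":0,"dz":-14.6,"spin":0,"grip":100},{"dx":0,"dy":0,"dz":-14.6,"spin":0,"grip":100}]}}

```text
time_s: 2.47
tcp_pos: [0.4538, -0.3294, 0.0535]
eef_rot: [180.0, -0.0, -111.6]
contact_force: [1.0, 0.2, 0.2]
gripper_width: 0.0876
```

Request:
{"op": "servo_tool", "data": {"targets": [{"dx":0.1,"dy":0.2,"dz":0,"spin":0,"grip":100},{"dx":0.3,"dy":0.4,"dz":0,"spin":0,"grip":100},{"dx":0.3,"dy":0.4,"dz":0,"spin":0,"grip":70},{"dx":0.3,"dy":0.4,"dz":0,"spin":0,"grip":50},{"dx":0.3,"dy":0.4,"dz":0,"spin":0,"grip":35},{"dx":0.3,"dy":0.4,"dz":0,"spin":0,"grip":20},{"dx":0.3,"dy":0.4,"dz":0,"spin":0,"grip":10},{"dx":0.3,"dy":0.4,"dz":0,"spin":0,"grip":0},{"dx":0.3,"dy":0.4,"dz":0,"spin":0,"grip":0},{"dx":0.3,"dy":0.4,"dz":0,"spin":0,"grip":0}], "squeeze": 60}}

```text
time_s: 3.3
tcp_pos: [0.4573, -0.3247, 0.0537]
eef_rot: [180.0, -0.0, -111.5]
contact_force: [0.1, 0.4, -0.1]
gripper_width: 0.0399
```

Request:
{"op": "servo_tool", "data": {"targets": [{"dx":0,"dy":0,"dz":0,"spin":0,"grip":0},{"dx":0,"dy":0,"dz":0,"spin":0,"grip":0},{"dx":0,"dy":0,"dz":0,"spin":0,"grip":0},{"dx":0,"dy":0,"dz":0,"spin":0,"grip":0},{"dx":0,"dy":0,"dz":0,"spin":0,"grip":0},{"dx":0,"dy":0,"dz":0,"spin":0,"grip":0},{"dx":0,"dy":0,"dz":0.5,"spin":0,"grip":0},{"dx":0,"dy":0,"dz":2,"spin":0,"grip":0},{"dx":0,"dy":0,"dz":4,"spin":0,"grip":0},{"dx":0,"dy":0,"dz":5,"spin":0,"grip":0}]}}

```text
time_s: 4.13
tcp_pos: [0.4581, -0.3251, 0.1057]
eef_rot: [-179.9, -0.0, -111.5]
contact_force: [1.0, 0.4, -2.3]
gripper_width: 0.0261
```

Request:
{"op": "servo_tool", "data": {"targets": [{"dx":1.5,"dy":2.2,"dz":0,"spin":0.04,"grip":0},{"dx":3,"dy":5,"dz":0,"spin":0.08,"grip":0},{"dx":5,"dy":8,"dz":0,"spin":0.13,"grip":0},{"dx":7,"dy":11,"dz":0,"spin":0.18,"grip":0},{"dx":9,"dy":14,"dz":0,"spin":0.23,"grip":0},{"dx":10.5,"dy":17,"dz":0,"spin":0.28,"grip":0},{"dx":12,"dy":20,"dz":0,"spin":0.32,"grip":0},{"dx":13,"dy":21.5,"dz":0,"spin":0.35,"grip":0},{"dx":13.7,"dy":22.4,"dz":0,"spin":0.361,"grip":0},{"dx":13.7,"dy":22.4,"dz":0,"spin":0.361,"grip":0}]}}

```text
time_s: 4.97
tcp_pos: [0.5958, -0.099, 0.1036]
eef_rot: [-180.0, 0.0, -90.7]
contact_force: [0.0, -1.3, -2.9]
gripper_width: 0.0258
```

Request:
{"op": "servo_tool", "data": {"targets": [{"dx":0,"dy":0,"dz":-1,"spin":0,"grip":0},{"dx":0,"dy":0,"dz":-2,"spin":0,"grip":0},{"dx":0,"dy":0,"dz":-3,"spin":0,"grip":0},{"dx":0,"dy":0,"dz":-4,"spin":0,"grip":0},{"dx":0,"dy":0,"dz":-4.5,"spin":0,"grip":0},{"dx":0,"dy":0,"dz":-4.8,"spin":0,"grip":0},{"dx":0,"dy":0,"dz":-4.8,"spin":0,"grip":0},{"dx":0,"dy":0,"dz":-4.8,"spin":0,"grip":0},{"dx":0,"dy":0,"dz":-4.8,"spin":0,"grip":0},{"dx":0,"dy":0,"dz":-4.8,"spin":0,"grip":0}]}}

```text
time_s: 5.8
tcp_pos: [0.5948, -0.1006, 0.0563]
eef_rot: [-179.9, 0.0, -90.8]
contact_force: [0.2, -0.2, -3.2]
gripper_width: 0.026
```

```bash
python3 - <<'E'
from h import *
s=r.get_state();print(s["tcp_pos"],s["eef_rot"],s["contact_force"])
t=r.capture("top");d=r.capture("side")
out=np.zeros((480,800,3),np.uint8);out[:,:400]=cv2.resize(t[120:240,235:335],(400,480),interpolation=3);out[:,400:]=cv2.resize(d[160:280,230:330],(400,480),interpolation=3)
cv2.imwrite("pics/g2.png",out)
E
```

```text
[ 0.59479936 -0.10064981  0.05625212] [-1.79939514e+02  4.63620038e-03 -9.07925571e+01] [ 0.22151648 -0.17189347 -3.20564126]
```

View pics/g2.png

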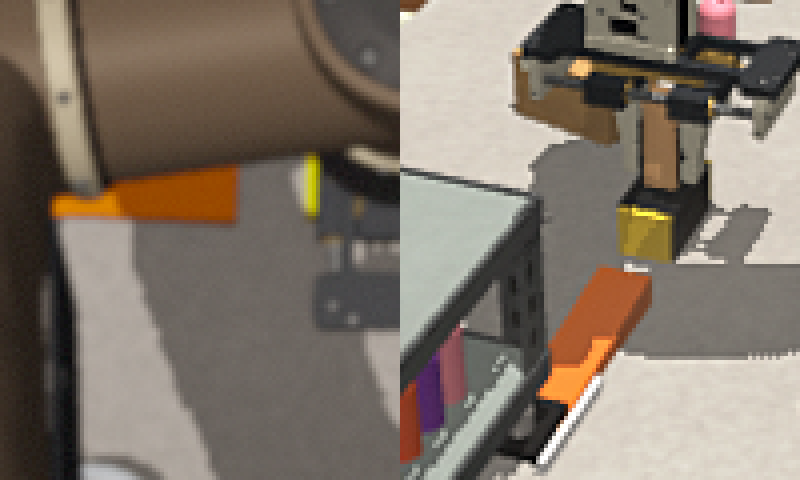

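The side view shows the yellow face in line with the wedge butt, about 40 mm away, and the mallet just clear of the bench. First light tap, slow.

Request:
{"op": "servo_tool", "data": {"targets": [{"dx":0,"dy":1,"dz":0,"spin":0,"grip":0},{"dx":0,"dy":2,"dz":0,"spin":0,"grip":0},{"dx":0,"dy":3,"dz":0,"spin":0,"grip":0},{"dx":0,"dy":3.5,"dz":0,"spin":0,"grip":0},{"dx":0,"dy":3.8,"dz":0,"spin":0,"grip":0},{"dx":0,"dy":4.1,"dz":0,"spin":0,"grip":0},{"dx":0,"dy":4.4,"dz":0,"spin":0,"grip":0},{"dx":0,"dy":4.7,"dz":0,"spin":0,"grip":0},{"dx":0,"dy":5.0,"dz":0,"spin":0,"grip":0},{"dx":0,"dy":5.0,"dz":0,"spin":0,"grip":0}]}}

```text
time_s: 6.73
tcp_pos: [0.5944, -0.0504, 0.0557]
eef_rot: [180.0, 0.0, -90.8]
contact_force: [0.7, -0.7, -3.8]
gripper_width: 0.0254
```

Request:
{"op": "servo_tool", "data": {"targets": [{"dx":0,"dy":-1,"dz":0,"spin":0,"grip":0},{"dx":0,"dy":-1.5,"dz":0,"spin":0,"grip":0},{"dx":0,"dy":-1,"dz":0,"spin":0,"grip":0},{"dx":0,"dy":-0.4,"dz":0,"spin":0,"grip":0},{"dx":0,"dy":-0.1,"dz":0,"spin":0,"grip":0},{"dx":0,"dy":0.1,"dz":0,"spin":0,"grip":0},{"dx":0,"dy":0.3,"dz":0,"spin":0,"grip":0},{"dx":0,"dy":0.5,"dz":0,"spin":0,"grip":0},{"dx":0,"dy":0.7,"dz":0,"spin":0,"grip":0},{"dx":0,"dy":0.7,"dz":0,"spin":0,"grip":0}]}}

```text
time_s: 7.57
tcp_pos: [0.5944, -0.0433, 0.0557]
eef_rot: [-180.0, 0.0, -90.8]
contact_force: [0.2, -0.3, -2.7]
gripper_width: 0.026
```

Request:
{"op": "servo_tool", "data": {"targets": [{"dx":0,"dy":-1,"dz":0,"spin":0,"grip":0},{"dx":0,"dy":-1.5,"dz":0,"spin":0,"grip":0},{"dx":0,"dy":-1,"dz":0,"spin":0,"grip":0},{"dx":0,"dy":-0.4,"dz":0,"spin":0,"grip":0},{"dx":0,"dy":-0.1,"dz":0,"spin":0,"grip":0},{"dx":0,"dy":0.1,"dz":0,"spin":0,"grip":0},{"dx":0,"dy":0.2,"dz":0,"spin":0,"grip":0},{"dx":0,"dy":0.35,"dz":0,"spin":0,"grip":0},{"dx":0,"dy":0.5,"dz":0,"spin":0,"grip":0},{"dx":0,"dy":0.5,"dz":0,"spin":0,"grip":0}]}}

```text
time_s: 8.4
tcp_pos: [0.5944, -0.0386, 0.0557]
eef_rot: [180.0, -0.0, -90.8]
contact_force: [0.2, -0.7, -3.7]
gripper_width: 0.0257
```

```bash
python3 - <<'E'
from h import *
s=r.get_state();print(s["tcp_pos"],s["contact_force"],s["moment"])
d=r.capture("side")
cv2.imwrite("pics/g3.png",cv2.resize(d[180:280,230:330],(600,600),interpolation=3))
print(at("top",250,175.5,.01),at("top",250,154,.01))
E
```

```text
[ 0.59437085 -0.03861575  0.05573205] [ 0.24895476 -0.7174161  -3.66121   ] [-0.26472675  0.00479402 -0.03468382]
[0.57360885 0.08713406 0.01      ] [0.62492319 0.08839039 0.01      ]
```

View pics/g3.png

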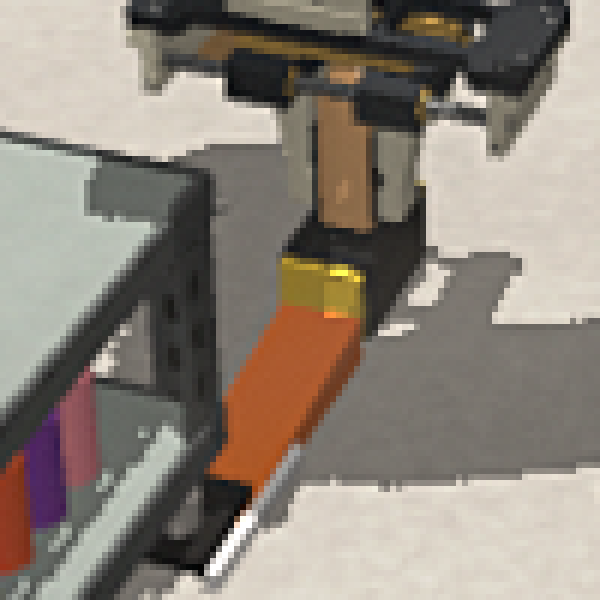

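The side view shows the yellow face against the butt, square and centred, with the wedge sliding loose between the strips. Continuing.

Request:
{"op": "servo_tool", "data": {"targets": [{"dx":0,"dy":-1,"dz":0,"spin":0,"grip":0},{"dx":0,"dy":-1.5,"dz":0,"spin":0,"grip":0},{"dx":0,"dy":-1,"dz":0,"spin":0,"grip":0},{"dx":0,"dy":-0.4,"dz":0,"spin":0,"grip":0},{"dx":0,"dy":-0.1,"dz":0,"spin":0,"grip":0},{"dx":0,"dy":0.1,"dz":0,"spin":0,"grip":0},{"dx":0,"dy":0.2,"dz":0,"spin":0,"grip":0},{"dx":0,"dy":0.35,"dz":0,"spin":0,"grip":0},{"dx":0,"dy":0.5,"dz":0,"spin":0,"grip":0},{"dx":0,"dy":0.5,"dz":0,"spin":0,"grip":0}]}}

```text
time_s: 9.28
tcp_pos: [0.5941, -0.0352, 0.0559]
eef_rot: [179.9, -0.1, -90.8]
contact_force: [-0.3, -10.6, -1.7]
gripper_width: 0.0254
```

The wedge has met the foot: 10.6 N, and it stopped short of the commanded position. I'll draw back and tap again to the same commanded position.

Request:
{"op": "servo_tool", "data": {"targets": [{"dx":0,"dy":-1,"dz":0,"spin":0,"grip":0},{"dx":0,"dy":-1.5,"dz":0,"spin":0,"grip":0},{"dx":0,"dy":-1,"dz":0,"spin":0,"grip":0},{"dx":0,"dy":-0.6,"dz":0,"spin":0,"grip":0},{"dx":0,"dy":-0.4,"dz":0,"spin":0,"grip":0},{"dx":0,"dy":-0.2,"dz":0,"spin":0,"grip":0},{"dx":0,"dy":-0.1,"dz":0,"spin":0,"grip":0},{"dx":0,"dy":0,"dz":0,"spin":0,"grip":0},{"dx":0,"dy":0,"dz":0,"spin":0,"grip":0},{"dx":0,"dy":0,"dz":0,"spin":0,"grip":0}]}}

```text
time_s: 10.12
tcp_pos: [0.5942, -0.0351, 0.0559]
eef_rot: [180.0, -0.1, -90.8]
contact_force: [0.3, -9.8, -2.0]
gripper_width: 0.0256
```

Request:
{"op": "servo_tool", "data": {"targets": [{"dx":0,"dy":-1,"dz":0,"spin":0,"grip":0},{"dx":0,"dy":-1.5,"dz":0,"spin":0,"grip":0},{"dx":0,"dy":-1,"dz":0,"spin":0,"grip":0},{"dx":0,"dy":-0.6,"dz":0,"spin":0,"grip":0},{"dx":0,"dy":-0.4,"dz":0,"spin":0,"grip":0},{"dx":0,"dy":-0.2,"dz":0,"spin":0,"grip":0},{"dx":0,"dy":-0.1,"dz":0,"spin":0,"grip":0},{"dx":0,"dy":0.02,"dz":0,"spin":0,"grip":0},{"dx":0,"dy":0.02,"dz":0,"spin":0,"grip":0},{"dx":0,"dy":0.02,"dz":0,"spin":0,"grip":0}]}}

```text
time_s: 10.95
tcp_pos: [0.5943, -0.035, 0.0559]
eef_rot: [180.0, -0.1, -90.8]
contact_force: [1.9, -9.8, -2.5]
gripper_width: 0.0259
```

A repeat tap at about 10 N moved it no further, so the wedge is tight. I'll draw back, lift, and return to the mat.

Request:
{"op": "servo_tool", "data": {"targets": [{"dx":0,"dy":-1,"dz":0,"spin":0,"grip":0},{"dx":0,"dy":-2.5,"dz":0,"spin":0,"grip":0},{"dx":0,"dy":-4,"dz":0,"spin":0,"grip":0},{"dx":0,"dy":-5.5,"dz":0.5,"spin":0,"grip":0},{"dx":0,"dy":-6.5,"dz":1.5,"spin":0,"grip":0},{"dx":0,"dy":-7,"dz":2.5,"spin":0,"grip":0},{"dx":0,"dy":-7,"dz":3.5,"spin":0,"grip":0},{"dx":0,"dy":-7,"dz":4.5,"spin":0,"grip":0},{"dx":0,"dy":-7,"dz":5,"spin":0,"grip":0},{"dx":0,"dy":-7,"dz":5,"spin":0,"grip":0}]}}

```text
time_s: 11.78
tcp_pos: [0.5955, -0.1028, 0.1078]
eef_rot: [-179.8, 0.0, -90.7]
contact_force: [-0.2, 0.8, -2.5]
gripper_width: 0.0259
```

Next to (450,-320) mm: dx -14.5, dy -21.7, spin -0.361.

Request:
{"op": "servo_tool", "data": {"targets": [{"dx":-1.5,"dy":-2.2,"dz":0,"spin":-0.04,"grip":0},{"dx":-3,"dy":-4.5,"dz":0,"spin":-0.08,"grip":0},{"dx":-5,"dy":-7.5,"dz":0,"spin":-0.13,"grip":0},{"dx":-7,"dy":-10.5,"dz":0,"spin":-0.18,"grip":0},{"dx":-9,"dy":-13.5,"dz":0,"spin":-0.23,"grip":0},{"dx":-11,"dy":-16.5,"dz":0,"spin":-0.28,"grip":0},{"dx":-12.5,"dy":-19,"dz":0,"spin":-0.32,"grip":0},{"dx":-13.8,"dy":-20.8,"dz":0,"spin":-0.35,"grip":0},{"dx":-14.5,"dy":-21.7,"dz":0,"spin":-0.361,"grip":0},{"dx":-14.5,"dy":-21.7,"dz":0,"spin":-0.361,"grip":0}]}}

```text
time_s: 12.62
tcp_pos: [0.4478, -0.3214, 0.1054]
eef_rot: [179.9, 0.0, -111.6]
contact_force: [0.4, 0.5, -3.2]
gripper_width: 0.0258
```

Request:
{"op": "servo_tool", "data": {"targets": [{"dx":0,"dy":0,"dz":-0.5,"spin":0,"grip":0},{"dx":0,"dy":0,"dz":-1.5,"spin":0,"grip":0},{"dx":0,"dy":0,"dz":-2.5,"spin":0,"grip":0},{"dx":0,"dy":0,"dz":-3.5,"spin":0,"grip":0},{"dx":0,"dy":0,"dz":-4.2,"spin":0,"grip":0},{"dx":0,"dy":0,"dz":-4.6,"spin":0,"grip":0},{"dx":0,"dy":0,"dz":-4.8,"spin":0,"grip":0},{"dx":0,"dy":0,"dz":-4.9,"spin":0,"grip":0},{"dx":0,"dy":0,"dz":-4.9,"spin":0,"grip":0},{"dx":0,"dy":0,"dz":-4.9,"spin":0,"grip":0}]}}

```text
time_s: 13.45
tcp_pos: [0.4497, -0.3206, 0.057]
eef_rot: [-180.0, -0.0, -111.5]
contact_force: [-0.0, -0.4, -2.3]
gripper_width: 0.0257
```

```bash
python3 - <<'E'
from h import *
s=r.get_state();print(s["tcp_pos"],s["contact_force"],s["moment"])
d=r.capture("side")
cv2.imwrite("pics/g4.png",cv2.resize(d[110:230,310:430],(600,600),interpolation=3))
E
```

```text
[ 0.44965596 -0.32062638  0.05702522] [-0.02004404 -0.35354711 -2.26571614] [ 0.02598139  0.09091112 -0.03402668]
```

View pics/g4.png

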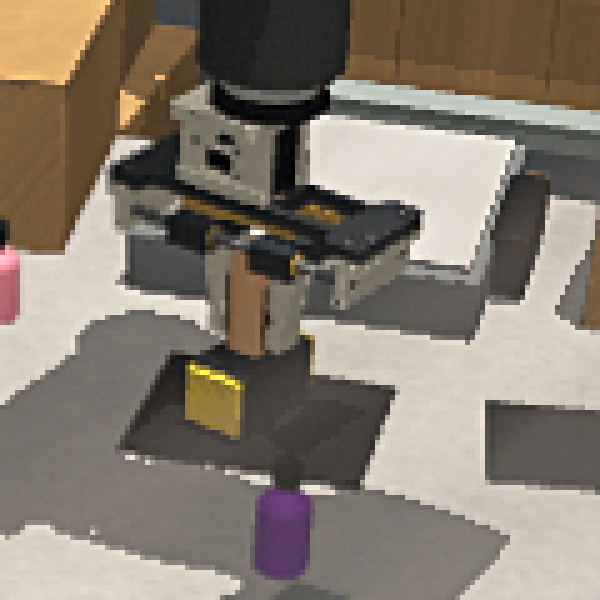

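The side view shows the mallet upright above the middle of its mat at about (240,400), not yet touching. I'll lower the last 3 mm.

Request:
{"op": "servo_tool", "data": {"targets": [{"dx":0,"dy":0,"dz":-0.05,"spin":0,"grip":0},{"dx":0,"dy":0,"dz":-0.1,"spin":0,"grip":0},{"dx":0,"dy":0,"dz":-0.15,"spin":0,"grip":0},{"dx":0,"dy":0,"dz":-0.2,"spin":0,"grip":0},{"dx":0,"dy":0,"dz":-0.25,"spin":0,"grip":0},{"dx":0,"dy":0,"dz":-0.3,"spin":0,"grip":0},{"dx":0,"dy":0,"dz":-0.33,"spin":0,"grip":0},{"dx":0,"dy":0,"dz":-0.35,"spin":0,"grip":0},{"dx":0,"dy":0,"dz":-0.35,"spin":0,"grip":0},{"dx":0,"dy":0,"dz":-0.35,"spin":0,"grip":0}]}}

```text
time_s: 14.33
tcp_pos: [0.4493, -0.3205, 0.0535]
eef_rot: [-180.0, -0.0, -111.5]
contact_force: [-2.1, 1.2, 3.2]
gripper_width: 0.026
```

It is seated, with about 6 N of support. Releasing.

Request:
{"op": "servo_tool", "data": {"targets": [{"dx":0,"dy":0,"dz":0,"spin":0,"grip":32},{"dx":0,"dy":0,"dz":0,"spin":0,"grip":36},{"dx":0,"dy":0,"dz":0,"spin":0,"grip":45},{"dx":0,"dy":0,"dz":0,"spin":0,"grip":60},{"dx":0,"dy":0,"dz":0,"spin":0,"grip":80},{"dx":0,"dy":0,"dz":0,"spin":0,"grip":100},{"dx":0,"dy":0,"dz":0,"spin":0,"grip":100},{"dx":0,"dy":0,"dz":0,"spin":0,"grip":100},{"dx":0,"dy":0,"dz":0,"spin":0,"grip":100},{"dx":0,"dy":0,"dz":0,"spin":0,"grip":100}]}}

```text
time_s: 15.17
tcp_pos: [0.4494, -0.3205, 0.0532]
eef_rot: [-180.0, 0.0, -111.5]
contact_force: [0.5, -0.1, 0.3]
gripper_width: 0.0794
```

Request:
{"op": "servo_tool", "data": {"targets": [{"dx":0,"dy":0,"dz":0.5,"spin":0,"grip":100},{"dx":0,"dy":0,"dz":2,"spin":0,"grip":100},{"dx":0,"dy":0,"dz":4,"spin":0,"grip":100},{"dx":0,"dy":0,"dz":6,"spin":0,"grip":100},{"dx":0,"dy":0,"dz":8.5,"spin":0,"grip":100},{"dx":0,"dy":0,"dz":11,"spin":0,"grip":100},{"dx":0,"dy":0,"dz":13.5,"spin":0,"grip":100},{"dx":0,"dy":0,"dz":15,"spin":0,"grip":100},{"dx":0,"dy":0,"dz":16,"spin":0,"grip":100},{"dx":0,"dy":0,"dz":16,"spin":0,"grip":100}]}}

```text
time_s: 16.0
tcp_pos: [0.4504, -0.3209, 0.2157]
eef_rot: [-179.8, -0.0, -111.5]
contact_force: [1.1, 0.3, 0.3]
gripper_width: 0.0876
```

Request:
{"op": "servo_tool", "data": {"targets": [{"dx":-2,"dy":-3,"dz":0,"spin":0,"grip":100},{"dx":-4.5,"dy":-6,"dz":0,"spin":0,"grip":100},{"dx":-7,"dy":-9,"dz":0,"spin":0,"grip":100},{"dx":-9.5,"dy":-12,"dz":0,"spin":0,"grip":100},{"dx":-12,"dy":-15,"dz":0,"spin":0,"grip":100},{"dx":-14.5,"dy":-18,"dz":0,"spin":0,"grip":100},{"dx":-17,"dy":-21,"dz":0,"spin":0,"grip":100},{"dx":-19,"dy":-24,"dz":0,"spin":0,"grip":100},{"dx":-20,"dy":-26,"dz":0,"spin":0,"grip":100},{"dx":-20,"dy":-26,"dz":0,"spin":0,"grip":100}]}}

```text
time_s: 16.83
tcp_pos: [0.2464, -0.583, 0.2107]
eef_rot: [179.8, 0.1, -111.7]
contact_force: [-0.3, 0.3, 0.2]
gripper_width: 0.0875
```

```bash
python3 - <<'E'
from h import *
t=r.capture("top");d=r.capture("side")
cv2.imwrite("pics/end.png",np.vstack([cv2.resize(x,(480,300),interpolation=cv2.INTER_AREA) for x in(t,d)]))
hsv=cv2.cvtColor(t,cv2.COLOR_BGR2HSV);m=cv2.inRange(hsv[140:190,215:310],(8,170,60),(20,255,255));x=cv2.boundingRect(m);print(x,at("top",215+x[0]+x[2],165,.024))
print(r.get_state()["contact_force"],r.get_state()["time_s"])
E
```

```text
(17, 18, 52, 18) [0.59717436 0.00670316 0.024     ]
[-0.36294586  0.11286487 -0.15911869] 16.9333
```

View pics/end.png

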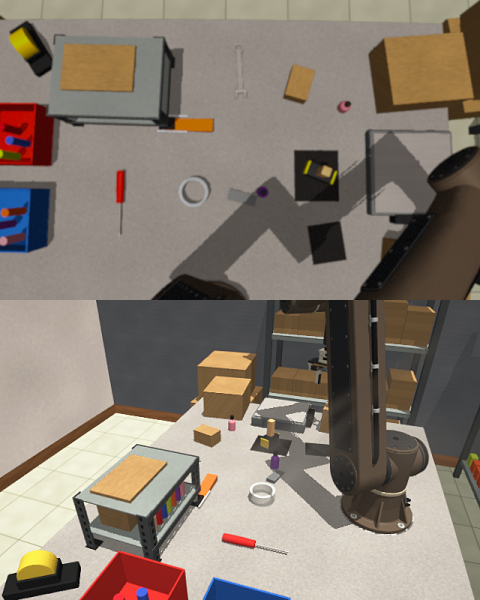

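The top view shows the wedge straight under the foot, with its butt now at (213,125). The mallet is upright on its mat at (320,172), and everything else is where it was.

```bash
python3 -c "
from plant import r
print(r.close_job())"
```

```text
the job is handed in; nothing more can be done
None
```

The wedge is in under the raised foot and sits tight, and the mallet is back upright on its black mat. I handed the job in at about 17 s of the 61 s allowed.

- **Tapping:** I made six light taps, drawing the mallet back off the wedge between them. The first three slid it loose at under 1 N. The fourth met the foot at 10.6 N. The last two, at about 9.8 N, moved it no further than 0.1 mm each, which is within reading noise. By the friction figures given, the foot load is about 6.6 to 9.6 N. I could not measure it directly.
- **Contact:** My fingers never touched the wedge.
- **Mallet:** It seated with about 6 N of support before I let go.
- **Final pictures:** The wedge looks straight and the other objects appear where they were. The robot is clear of everything.
- **Disagreement:** The top camera puts the butt at y ≈ 7 mm and the arm's reading puts it at about 10 mm. That is close to the camera's accuracy of 2 to 3 mm.
- **Refused move:** One move call was refused early on for missing fields in its rows. Nothing moved, and I resent it.

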